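Air out and open the drying cabinet

ROBOT

A 7-joint arm with a two-finger parallel gripper is mounted at the origin on the work surface. World frame = base frame: x ahead of the robot, y to its left, z up, the work surface at z = 0. Lengths are in m, angles in rad, forces in N, time in s.
With the tool pointing down it reaches from about 0.425 to 0.825 m from the base axis. Payload 3.6 kg.
Tool frame: the origin (TCP) lies at the very end of the fingers, on their centre line; the grasp point (between the pads) lies 19 mm behind it; z points along the fingers, y is the line along which they close (so a half turn about z gives the same grasp; the last joint's range is limited). The gripper opens to 85 mm and grips with 20 to 120 N. Pads are 22 mm wide; open, the fingers measure 114 mm over their backs; the gripper's body (76 mm by 85 mm) begins 54 mm behind the grasp point. The pads swing forward as they close: fully open they stand 13 mm farther back than shut.
Start: joints at [-1.268, 0.615, -0.013, 1.423, 0.008, 1.103, -0.04], TCP at [0.21, 0.615, 0.231] pointing down, gripper open.
Joint ranges: [-3.12, 3.12], [-0.3, 2.06], [-1.34, 1.32], [0.26, 2.42], [-1.36, 4.5], [0.01, 1.98], [-2.84, 2.84]. Speed limits (rad/s): [2.79, 2.79, 3.14, 3.14, 3.14, 3.14, 3.14].

INTERFACE

Orientations are given as [roll, pitch, yaw] about the fixed x, y, z axes, in that order (R = Rz(yaw) Ry(pitch) Rx(roll)).
In Python, from plant import arm, camera, ticket, models gives the robot as it stands.
- The arm moves only by the tool step_arm, never from a script. Its argument "moves" is a list of rows, each a list of 3 entries, a list of its own where there are three numbers: the shift along the tool's x, y, z in cm, then the turn, a rotation vector about the tool's x, y, z in degrees, then the closure, from -1 (fully open) to 1 (shut). A call has 1 to 5 rows; each row shifts and turns the commanded pose from where the row before left it, along the tool's axes as they then stand; what a row does not reach is not made up. A row lasts 1/12 s, in which the tool goes at most 41.7 mm and 7.16 degrees, less where a joint would pass 70% of its speed; a pose out of reach is approached as far as the arm can. A call is refused whole if a number of a shift passes 4.17 or a number of a turn 7.16, either way. A call with a gripper value outside its range is refused whole. The fingers move at their own pace and stop on an object; "grip_force" is the grip in N (left out, the last holds). Time passes only in rows, so rows that do not move let the fingers close. It gives the time, the measured TCP pose, the force, the opening and the grip force at its end, in the units of the state.
- arm.observe(): the state, without advancing time (a new reading comes with each control period).
- camera(name): name is "side" or "top"; returns a dict with "color" (400x640x3 uint8, blue, green, red), "z_map" (400x640 float32, m along the optical axis (not along the pixel's ray), 0 where there is no reading), "fx", "fy", "cx", "cy" (pixels), "camera_from_world" (4x4, takes a point from world to camera coordinates). Camera axes: x right, y up, looking along -z (the intrinsics and any distortion apply to the point x, -y, -z); pixel columns grow to the right and rows downward; lengths in m; the calibration is good to about 2 mm. A picture is of the moment at which its call begins.
- ticket.hand_in(): hands the job in; it is judged then, once.
Trained networks look in a picture, given as the dict that the camera call returned (one of the last four; its "shot" number tells which), for a name from the list of things; names that differ only in an ending like _2 or _b are one class to them, and where a whole thing is asked for, a point or a joint stands for the part that bears it (a point fixed in the world has none). Each returns a list of dicts, best first, with "p" (0 to 1); they miss things now and then, are a little off and sometimes report something else, mostly with a low value. They report only what shows in the picture. A call takes as long as a camera call. They do not tell look-alikes from the thing itself.
- models.trace(picture, target): "region" (400x640 bool, what is visible of it).
- models.mark_of(picture, target): "location" ([x, y, z] in m, in world coordinates, good to about 4 mm: a listed point, or the origin of a listed thing).
The state is a dict: "t": time; "joint_pos": joint angles; "joint_vel": joint speeds; "joint_efforts": joint torques, N m; "tool_pos": TCP position; "tcp_rot": TCP orientation; "contact_force": force on the tool from outside, world axes, zero at the start; "wrist_torque": the same for the moment, N m; "finger_gap": opening from 0.0 (shut) to 1.0 (fully open); "gripper_force": force on a finger pad.
Only numpy, scipy, OpenCV 4.12 (cv2) and the standard library are available. Lean on these libraries where they do the work, as an engineer would, in place of code of your own. Each camera call takes 0.05 s, during which the arm holds its last target. There are 200 camera calls.

TASK

Air out the small drying cabinet and open it: turn the vent lever on its roof fully open, in line with the duct, and only after that swing the door wide open, to about a right angle, and leave it so. One of the three lidded containers (jar, bottle, cup) stands in the way of the door: beforehand, stand that one upright on the cork mat, wholly on it, so that the door strikes none of them. Leave the other two containers and the tape roll where they are.

Things in the scene. Friction and masses are not known exactly. Their poses are not given: they have to be found in the camera images.
- cabinet: White benchtop drying cabinet, fixed: 220 mm deep (own x), 240 mm wide (own y), 220 mm high. Origin: centre of its underside. The door is its front (own -x). On the roof a steel duct 40 mm in diameter lies along own y at own x = -15 mm (own y -140 to +85 mm, its top 44 mm above the roof; collar 49 mm); the vent lever turns above it.
- door (a joint): Upright door closing the whole front of the cabinet, 236 mm wide, 203 mm high (from 13 to 216 mm above the table), 18 mm thick. Vertical hinge at the cabinet's own y = -118 mm edge; 0 = closed, grows as the free edge (own y = +118 mm) swings out to -x, anticlockwise seen from above; 1.571 = square to the front, stop at 1.75. It stays where it is left.
- door_handle (a point): Middle of the door's steel bar handle: a level bar 12 mm thick, 100 mm long, 191 mm above the table, parallel to the door, its axis 50 mm out from the door's face (44 mm clear behind it, open above and below; a post at each end), 170 mm along the door from the hinge axis. Axes turn with the door: -x outward from its face, y from hinge to free edge.
- door_hinge (a point): Point on the door's hinge axis, at handle height, in the middle of the door's thickness. Axes turn with the door: y points along the door to its free edge, -x outward.
- vent (a joint): Quarter-turn vent lever on the cabinet's roof, turning level about a vertical axis. 0 = closed: the lever lies across the duct and points to the cabinet's front (own -x); grows clockwise seen from above; 1.571 = fully open, against its stop: the lever lies in line with the duct and points along the cabinet's own +y. Stays where it is left.
- vent_pivot (a point): Point on the vent lever's turning axis at the lever's mid-height (283 mm above the table). Axes turn with the lever: it points along -x.
- vent_tip (a point): Free end of the vent lever's steel bar, 95 mm from the pivot. The bar is 16 mm wide and 14 mm high, from 276 to 290 mm above the table (12 mm clear above the duct).
- jar: Loose glass jar with a flat metal lid: 66 mm in diameter, 95 mm high. Origin: centre of its underside, z up.
- bottle: Loose amber glass bottle with a narrow white cap: body 60 mm in diameter up to 80 mm, shoulder to 96 mm, cap 34 mm in diameter, 120 mm high in all. Origin: centre of its underside, z up.
- cup: Loose white plastic sample cup with a wider lid: cup 56 mm (foot) to 62 mm in diameter, lid 68 mm in diameter and 16 mm thick, 78 mm high in all. Origin: centre of its underside, z up.
- mat: Square cork mat lying on the table, fixed, 170 x 170 mm, 4 mm thick. Origin: centre of its underside; its sides run along its own x and y.
- tape: Loose roll of tape lying flat, 100 mm in diameter, 30 mm high, to be left alone. Origin: centre of its underside.
Things that resemble listed ones, but are neither listed nor needed, are in the scene too. There is more than one size of the mat; the job needs the larger.

How it is judged:
At the end, for the whole second after the job is handed in: The vent lever is past 1.4 rad, the door is open past 1.3 rad and still; one container stands upright on the mat (its centre within 56 mm of the mat's centre along both sides of the mat), the other two are upright within 30 mm of where they began, and so is the tape roll (value of joint vent above 1.4 rad and value of joint door above 1.3 rad and velocity of joint door between -0.05 and 0.05 rad/s and ((z of jar in the frame of mat between -0.002 and 0.01 m and x of jar in the frame of mat between -0.056 and 0.056 m and y of jar in the frame of mat between -0.056 and 0.056 m and distance of each of bottle, cup from where it was at the start of the episode below 0.03 m) or (z of bottle in the frame of mat between -0.002 and 0.01 m and x of bottle in the frame of mat between -0.056 and 0.056 m and y of bottle in the frame of mat between -0.056 and 0.056 m and distance of each of jar, cup from where it was at the start of the episode below 0.03 m) or (z of cup in the frame of mat between -0.002 and 0.01 m and x of cup in the frame of mat between -0.056 and 0.056 m and y of cup in the frame of mat between -0.056 and 0.056 m and distance of each of jar, bottle from where it was at the start of the episode below 0.03 m)) and angle between each of jar, bottle, cup's own z axis and vertical below 0.12 rad and linear speed of each of jar, bottle, cup below 0.03 m/s and distance of tape from where it was at the start of the episode below 0.03 m); the robot touches nothing.
It fails at once if the door is opened while the vent lever is not yet fully in its open position (value of joint door above 0.1 rad and value of joint vent below 1.35 rad).
It fails at once if the door (or any part of the cabinet) strikes one of the containers (contact force between cabinet and jar above 1 N or contact force between cabinet and bottle above 1 N or contact force between cabinet and cup above 1 N).
It fails at once if a container is tipped over (angle between any of jar, bottle, cup's own z axis and vertical above 0.6 rad).
It fails at once if the tape roll is shoved away (distance of tape from where it was at the start of the episode above 0.04 m).
It also fails if it takes over 72 s, if anything falls off the work surface, if the arm or the gripper's body presses on something with over 40 N, if the wrist force passes 120 N, or if a joint passes its speed limit or range.

## Working session

There is one attempt and no reset: what is moved stays moved. The work goes in short steps, Python scripts to look and compute and a tool call to move; the robot and the scene stay as the last step left them, time stands still between calls to the robot, and variables do not carry over. Pictures are saved under pics/ and viewed, at most 10 in all, crops included, and the job is handed in when it is done.

Besides the shell and the picture viewer there is one more tool, called after ">>>" in YAML: its name, and indented under it one key for each argument. step_arm: Moves the arm, as the interface text tells. Its arguments: {"type":"object","properties":{"moves":{"type":"array"},"grip_force":{"type":"number"}},"required":["moves"]}

```bash
mkdir -p pics; ls
python3 - <<'E'
from plant import arm,camera,ticket,models
import cv2,numpy as np
o=arm.observe();print({k:np.round(v,3).tolist() for k,v in o.items()})
names=["cabinet","door","door_handle","door_hinge","vent","vent_pivot","vent_tip","jar","bottle","cup","mat","tape"]
for c in ["top","side"]:
    p=camera(c);cv2.imwrite(f"pics/{c}1.png",p["color"])
    T=p["camera_from_world"];print(c,"campos",np.round(-T[:3,:3].T@T[:3,3],3))
    for n in names:
        print(n,[(round(d["p"],2),np.round(d["location"],3).tolist()) for d in models.mark_of(p,n)[:3]])
E
```

```text
pics
{'t': 0.0, 'joint_pos': [-1.269, 0.616, -0.013, 1.425, 0.008, 1.103, -0.04], 'joint_vel': [-0.001, -0.0, -0.001, 0.0, -0.0, 0.0, -0.001], 'joint_efforts': [-0.0, -46.921, 0.259, -17.103, 0.01, 0.01, -0.0], 'tool_pos': [0.21, 0.614, 0.23], 'tcp_rot': [-3.139, 0.0, 2.813], 'contact_force': [0.368, 0.113, 0.085], 'wrist_torque': [-0.023, -0.038, -0.024], 'gripper_force': 0.0, 'finger_gap': 0.998}
top campos [ 0.495 -0.128  1.551]
cabinet []Traceback (most recent call last):
  File "<stdin>", line 9, in <module>
ValueError: it knows: bottle, cabinet, cup, door_handle, door_hinge, jar, mat, tape, vent_pivot, vent_tip
```

Run:
```python
from plant import arm,camera,ticket,models
import cv2,numpy as np
names="bottle, cabinet, cup, door_handle, door_hinge, jar, mat, tape, vent_pivot, vent_tip".split(", ")
for c in ["top","side"]:
    p=camera(c);cv2.imwrite(f"pics/{c}1.png",p["color"])
    T=p["camera_from_world"];print(c,"campos",np.round(-T[:3,:3].T@T[:3,3],3))
    for n in names:
        print(n,[(round(d["p"],2),np.round(d["location"],3).tolist()) for d in models.mark_of(p,n)[:3]])
```

```text
top campos [ 0.495 -0.128  1.551]
bottle [(0.57, [0.548, -0.04, 0.002]), (0.25, [0.525, 0.282, 0.284])]
cabinet []
cup [(0.77, [0.731, 0.143, -0.003])]
door_handle [(0.64, [0.462, 0.233, 0.191])]
door_hinge [(0.62, [0.635, 0.276, 0.19])]
jar [(0.79, [0.529, 0.128, -0.002])]
mat [(0.7, [0.409, -0.658, 0.001]), (0.68, [0.431, -0.372, 0.004])]
tape [(0.68, [0.691, -0.31, -0.002])]
vent_pivot [(0.46, [0.562, 0.37, 0.283])]
vent_tip [(0.68, [0.522, 0.278, 0.284])]
side campos [ 0.534 -1.375  0.871]
bottle [(0.59, [0.549, -0.04, -0.008])]
cabinet [(0.88, [0.531, 0.392, 0.002]), (0.29, [0.461, 0.235, 0.192])]
cup [(0.76, [0.729, 0.142, -0.002])]
door_handle [(0.73, [0.462, 0.234, 0.194])]
door_hinge [(0.63, [0.638, 0.272, 0.188])]
jar [(0.55, [0.532, 0.129, 0.001]), (0.29, [0.73, 0.145, 0.001])]
mat [(0.7, [0.413, -0.649, -0.003]), (0.69, [0.428, -0.37, 0.003])]
tape [(0.89, [0.686, -0.307, -0.001])]
vent_pivot [(0.62, [0.559, 0.371, 0.28])]
vent_tip [(0.57, [0.526, 0.283, 0.283])]
```

View pics/top1.png

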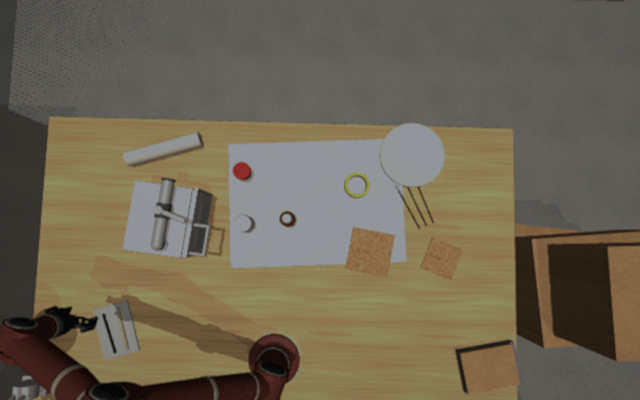

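View pics/side1.png

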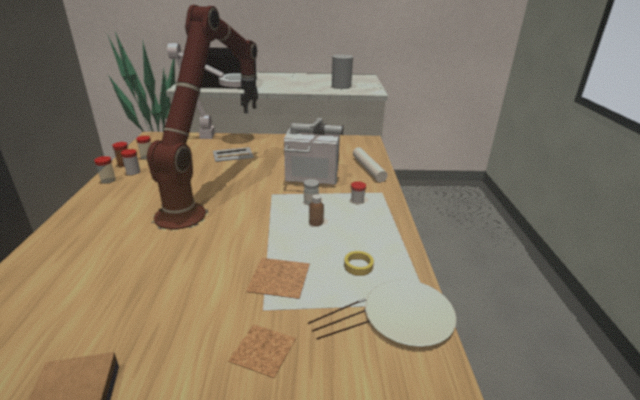

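>>> step_arm:
  moves:
    - [[0, 0, -4], [0, 0, -6.27], -1]
    - [[0, 0, -4], [0, 0, -6.27], -1]
    - [[0, 0, -4], [0, 0, -6.27], -1]
    - [[0, 0, -2], [0, 0, 0], -1]
    - [[0, 0, 0], [0, 0, 0], -1]
  grip_force: 40

```text
t: 1.62
tool_pos: [0.2106, 0.6174, 0.3783]
tcp_rot: [3.129, 0.004, 3.141]
contact_force: [-0.6, 0.8, 0.6]
finger_gap: 1.004
gripper_force: 0.0
```

>>> step_arm:
  moves:
    - [[-2.14, -3.24, 0], [0, 0, 0], -1]
    - [[-2.14, -3.24, 0], [0, 0, 0], -1]
    - [[-2.14, -3.24, 0], [0, 0, 0], -1]
    - [[-2.14, -3.24, 0], [0, 0, 0], -1]
    - [[-2.14, -3.24, 0], [0, 0, 0], -1]

```text
t: 2.03
tool_pos: [0.3174, 0.4511, 0.3706]
tcp_rot: [-3.14, -0.0, 3.141]
contact_force: [1.3, 0.0, 0.0]
finger_gap: 1.002
gripper_force: 0.0
```

>>> step_arm:
  moves:
    - [[-2.14, -3.24, 0], [0, 0, 0], -1]
    - [[-2.14, -3.24, 0], [0, 0, 0], -1]
    - [[-2.14, -3.24, 0], [0, 0, 0], -1]
    - [[-2.14, -3.24, 0], [0, 0, 0], -1]
    - [[-2.14, -3.24, 0], [0, 0, 0], -1]

```text
t: 2.45
tool_pos: [0.4241, 0.2891, 0.3708]
tcp_rot: [-3.141, -0.001, 3.141]
contact_force: [0.6, 0.6, 0.3]
finger_gap: 1.0
gripper_force: 0.0
```

>>> step_arm:
  moves:
    - [[-2.14, -3.24, 0], [0, 0, 0], -1]
    - [[-2.14, -3.24, 0], [0, 0, 0], -1]
    - [[-2.14, -3.24, 0], [0, 0, 0], -1]
    - [[-2.14, -3.24, 0], [0, 0, 0], -1]
    - [[-2.14, -3.24, 0], [0, 0, 0], -1]

```text
t: 2.87
tool_pos: [0.531, 0.1272, 0.3708]
tcp_rot: [-3.141, -0.001, 3.141]
contact_force: [0.5, 0.2, 0.6]
finger_gap: 1.0
gripper_force: 0.0
```

>>> step_arm:
  moves:
    - [[0, 0, 4], [0, 0, 0], -1]
    - [[0, 0, 4], [0, 0, 0], -1]
    - [[0, 0, 4], [0, 0, 0], -1]
    - [[0, 0, 4], [0, 0, 0], -1]
    - [[0, 0, 0], [0, 0, 0], -1]

```text
t: 3.28
tool_pos: [0.5244, 0.1274, 0.2033]
tcp_rot: [-3.137, -0.018, 3.141]
contact_force: [-1.4, -0.6, -1.4]
finger_gap: 0.999
gripper_force: 0.0
```

>>> step_arm:
  moves:
    - [[0, 0, 3], [0, 0, 0], -1]
    - [[0, 0, 3], [0, 0, 0], -1]
    - [[0, 0, 2], [0, 0, 0], -1]
    - [[0, 0, 0], [0, 0, 0], -1]
    - [[0, 0, 0], [0, 0, 0], -1]

```text
t: 3.7
tool_pos: [0.5312, 0.1292, 0.1322]
tcp_rot: [-3.142, 0.0, 3.141]
contact_force: [0.9, 0.7, 1.1]
finger_gap: 0.998
gripper_force: 0.0
```

Run:
```python
from plant import arm,camera,ticket,models
import cv2,numpy as np
for c in ["top","side"]:
    p=camera(c)
    if c=="side": cv2.imwrite("pics/side2.png",cv2.resize(p["color"][150:230,260:380],(720,480)))
    for n in ["jar","mat","bottle"]:
        print(c,n,[(round(d["p"],2),np.round(d["location"],3).tolist()) for d in models.mark_of(p,n)[:2]])
    # jar by mask + depth
    r=models.trace(p,"jar")
    T=np.linalg.inv(p["camera_from_world"])
    for d in r[:1]:
        v,u=np.nonzero(d["region"]&(p["z_map"]>0)); z=p["z_map"][v,u]
        P=np.c_[(u-p["cx"])/p["fx"]*z,-(v-p["cy"])/p["fy"]*z,-z]@T[:3,:3].T+T[:3,3]
        print(len(u),np.round(np.percentile(P,[3,50,97],axis=0),3).tolist())
o=arm.observe();print(o["t"],np.round(o["tool_pos"],4),np.round(o["tcp_rot"],3),o["contact_force"])
```

```text
top jar [(0.65, [0.53, 0.13, 0.0])]
top mat [(0.83, [0.427, -0.374, 0.004]), (0.68, [0.409, -0.656, 0.002])]
top bottle [(0.72, [0.548, -0.037, 0.002])]
side jar [(0.84, [0.53, 0.125, -0.002])]
side mat [(0.77, [0.428, -0.368, 0.003]), (0.62, [0.408, -0.65, 0.003])]
side bottle []
308 [[0.492, 0.089, 0.009], [0.518, 0.103, 0.07], [0.552, 0.237, 0.097]]
4.2 [0.5308 0.129  0.1317] [3.141e+00 1.000e-03 3.141e+00] [ 0.82252186  0.50530918 -0.46160468]
```

View pics/side2.png

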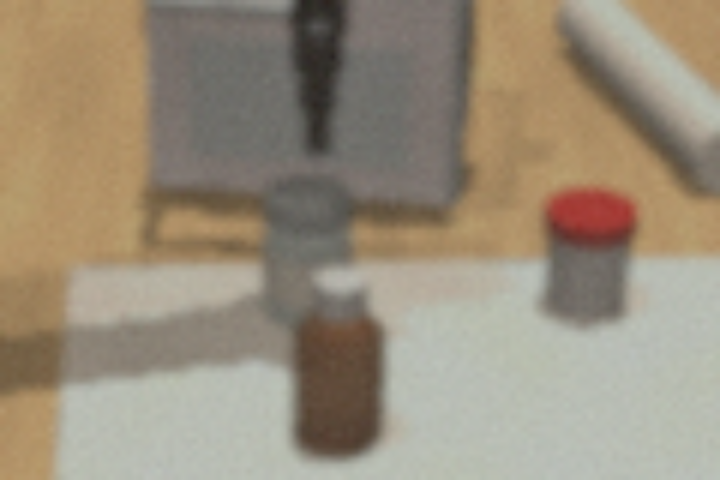

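>>> step_arm:
  moves:
    - [[0.3, -0.1, 2.5], [0, 0, 0], -1]
    - [[0, 0, 2.5], [0, 0, 0], -1]
    - [[0, 0, 2.5], [0, 0, 0], -1]
    - [[0, 0, 2], [0, 0, 0], -1]
    - [[0, 0, 0], [0, 0, 0], -1]

```text
t: 4.62
tool_pos: [0.5248, 0.1273, 0.0328]
tcp_rot: [-3.14, -0.008, 3.141]
contact_force: [-0.6, -0.3, -0.6]
finger_gap: 0.999
gripper_force: 0.0
```

>>> step_arm:
  moves:
    - [[0, 0, 0], [0, 0, 0], 0]
    - [[0, 0, 0], [0, 0, 0], 0.3]
    - [[0, 0, 0], [0, 0, 0], 0.6]
    - [[0, 0, 0], [0, 0, 0], 1]
    - [[0, 0, 0], [0, 0, 0], 1]
  grip_force: 40

```text
t: 5.03
tool_pos: [0.5287, 0.1278, 0.0378]
tcp_rot: [3.141, 0.003, 3.141]
contact_force: [-1.4, -1.8, 5.3]
finger_gap: 0.762
gripper_force: 36.9
```

>>> step_arm:
  moves:
    - [[0, 0, 0], [0, 0, 0], 1]
    - [[0, 0, 0], [0, 0, 0], 1]
    - [[0, 0, 0], [0, 0, 0], 1]
    - [[0, 0, 0], [0, 0, 0], 1]
    - [[0, 0, 0], [0, 0, 0], 1]

```text
t: 5.45
tool_pos: [0.5285, 0.1278, 0.0378]
tcp_rot: [3.141, 0.002, 3.141]
contact_force: [-1.4, -2.0, 6.6]
finger_gap: 0.756
gripper_force: 37.1
```

>>> step_arm:
  moves:
    - [[0, 0, -1], [0, 0, 0], 1]
    - [[0, 0, -3], [0, 0, 0], 1]
    - [[0, 0, -4], [0, 0, 0], 1]
    - [[0, 0, -4], [0, 0, 0], 1]
    - [[0, 0, -4], [0, 0, 0], 1]

```text
t: 5.87
tool_pos: [0.5265, 0.1284, 0.198]
tcp_rot: [3.141, -0.002, -3.141]
contact_force: [1.3, 0.9, -2.8]
finger_gap: 0.76
gripper_force: 38.6
```

>>> step_arm:
  moves:
    - [[0, 0, -1], [0, 0, 0], 1]
    - [[0, 0, 0], [0, 0, 0], 1]

```text
t: 6.03
tool_pos: [0.5295, 0.129, 0.2102]
tcp_rot: [3.139, 0.008, -3.142]
contact_force: [0.4, 0.9, -3.5]
finger_gap: 0.758
gripper_force: 39.0
```

>>> step_arm:
  moves:
    - [[0.33, -1.67, 0], [0, 0, 0], 1]
    - [[0.66, -3.33, 0], [0, 0, 0], 1]
    - [[0.66, -3.33, 0], [0, 0, 0], 1]
    - [[0.66, -3.33, 0], [0, 0, 0], 1]
    - [[0.66, -3.33, 0], [0, 0, 0], 1]

```text
t: 6.45
tool_pos: [0.4952, -0.0228, 0.2037]
tcp_rot: [3.141, -0.006, -3.141]
contact_force: [1.3, 0.5, -2.6]
finger_gap: 0.752
gripper_force: 38.7
```

>>> step_arm:
  moves:
    - [[0.66, -3.33, 0], [0, 0, 0], 1]
    - [[0.66, -3.33, 0], [0, 0, 0], 1]
    - [[0.66, -3.33, 0], [0, 0, 0], 1]
    - [[0.66, -3.33, 0], [0, 0, 0], 1]
    - [[0.66, -3.33, 0], [0, 0, 0], 1]

```text
t: 6.87
tool_pos: [0.4624, -0.1888, 0.2038]
tcp_rot: [3.139, -0.006, -3.141]
contact_force: [0.6, 0.0, -2.8]
finger_gap: 0.755
gripper_force: 38.7
```

>>> step_arm:
  moves:
    - [[0.66, -3.33, 0], [0, 0, 0], 1]
    - [[0.66, -3.33, 0], [0, 0, 0], 1]
    - [[0.66, -3.33, 0], [0, 0, 0], 1]
    - [[0.66, -3.33, 0], [0, 0, 0], 1]
    - [[0.66, -3.33, 0], [0, 0, 0], 1]

```text
t: 7.28
tool_pos: [0.4298, -0.3547, 0.2034]
tcp_rot: [3.137, -0.005, -3.142]
contact_force: [0.6, -0.4, -2.4]
finger_gap: 0.76
gripper_force: 38.7
```

>>> step_arm:
  moves:
    - [[0.33, -1.67, 0], [0, 0, 0], 1]
    - [[0, 0, 3], [0, 0, 0], 1]
    - [[0, 0, 4], [0, 0, 0], 1]
    - [[0, 0, 3], [0, 0, 0], 1]
    - [[0, 0, 2], [0, 0, 0], 1]

```text
t: 7.7
tool_pos: [0.4251, -0.3682, 0.0805]
tcp_rot: [3.134, -0.008, 3.141]
contact_force: [0.9, 1.1, -2.4]
finger_gap: 0.76
gripper_force: 38.6
```

>>> step_arm:
  moves:
    - [[0, 0, 0], [0, 0, 0], 1]
    - [[0, 0, 0], [0, 0, 0], 1]
    - [[0, 0, 0], [0, 0, 0], 1]

```text
t: 7.95
tool_pos: [0.4286, -0.3716, 0.0864]
tcp_rot: [-3.141, 0.0, 3.141]
contact_force: [-0.9, -0.6, -2.9]
finger_gap: 0.757
gripper_force: 38.7
```

>>> step_arm:
  moves:
    - [[0, 0, 1.8], [0, 0, 0], 1]
    - [[0, 0, 1.5], [0, 0, 0], 1]
    - [[0, 0, 0.8], [0, 0, 0], 1]
    - [[0, 0, 0.2], [0, 0, 0], 1]
    - [[0, 0, 0], [0, 0, 0], 1]

```text
t: 8.37
tool_pos: [0.4287, -0.3718, 0.0439]
tcp_rot: [-3.141, 0.001, 3.141]
contact_force: [0.1, -0.6, -2.3]
finger_gap: 0.756
gripper_force: 38.7
```

>>> step_arm:
  moves:
    - [[0, 0, 0.1], [0, 0, 0], 1]
    - [[0, 0, 0.1], [0, 0, 0], 1]
    - [[0, 0, 0], [0, 0, 0], 1]

```text
t: 8.62
tool_pos: [0.4288, -0.3719, 0.042]
tcp_rot: [-3.141, 0.001, 3.141]
contact_force: [1.2, 0.2, -2.4]
finger_gap: 0.758
gripper_force: 38.7
```

>>> step_arm:
  moves:
    - [[0, 0, 0.1], [0, 0, 0], 1]
    - [[0, 0, 0.1], [0, 0, 0], 1]
    - [[0, 0, 0], [0, 0, 0], 1]

```text
t: 8.87
tool_pos: [0.4284, -0.372, 0.0417]
tcp_rot: [-3.141, 0.001, 3.141]
contact_force: [-2.7, 0.4, 11.6]
finger_gap: 0.764
gripper_force: 39.8
```

>>> step_arm:
  moves:
    - [[0, 0, 0.1], [0, 0, 0], 1]
    - [[0, 0, 0], [0, 0, 0], 1]

```text
t: 9.03
tool_pos: [0.4285, -0.3721, 0.0417]
tcp_rot: [-3.141, 0.001, 3.141]
contact_force: [-3.4, 2.2, 17.1]
finger_gap: 0.761
gripper_force: 40.3
```

>>> step_arm:
  moves:
    - [[0, 0, -0.1], [0, 0, 0], 0.2]
    - [[0, 0, 0], [0, 0, 0], -0.5]
    - [[0, 0, 0], [0, 0, 0], -1]
    - [[0, 0, 0], [0, 0, 0], -1]
    - [[0, 0, 0], [0, 0, 0], -1]

```text
t: 9.45
tool_pos: [0.4288, -0.3718, 0.0397]
tcp_rot: [-3.141, 0.001, 3.141]
contact_force: [0.0, 1.3, -1.0]
finger_gap: 1.003
gripper_force: 0.0
```

>>> step_arm:
  moves:
    - [[0, 0, -1], [0, 0, 0], -1]
    - [[0, 0, -2.5], [0, 0, 0], -1]
    - [[0, 0, -4], [0, 0, 0], -1]
    - [[0, 0, -4], [0, 0, 0], -1]
    - [[0, 0, -4], [0, 0, 0], -1]

```text
t: 9.87
tool_pos: [0.4281, -0.3713, 0.1964]
tcp_rot: [3.141, -0.0, 3.141]
contact_force: [1.1, -1.8, 0.3]
finger_gap: 1.0
gripper_force: 0.0
```

>>> step_arm:
  moves:
    - [[0, 0, -4], [0, 0, 0], -1]
    - [[0, 0, -4], [0, 0, 0], -1]
    - [[0, 0, -4], [0, 0, 0], -1]
    - [[0, 0, -4], [0, 0, 0], 1]
    - [[0, 0, 0], [0, 0, 0], 1]

```text
t: 10.28
tool_pos: [0.431, -0.3742, 0.3643]
tcp_rot: [-3.13, 0.015, 3.141]
contact_force: [0.5, -1.2, 0.9]
finger_gap: 0.749
gripper_force: 0.0
```

```bash
cat > m.py <<'E'
from plant import arm,camera,ticket,models
import cv2,numpy as np
def look(names,cams=("top","side"),save=None):
    for c in cams:
        p=camera(c)
        if save: cv2.imwrite(f"pics/{c}{save}.png",p["color"])
        for n in names: print(c,n,[(round(d["p"],2),np.round(d["location"],3).tolist()) for d in models.mark_of(p,n)[:2]])
    o=arm.observe();print(o["t"],np.round(o["tool_pos"],4),np.round(o["tcp_rot"],3),np.round(o["contact_force"],1))
E
python3 -c "
from m import *
look(['jar','mat','bottle','cup','tape','vent_tip','vent_pivot','door_handle','door_hinge','cabinet'],save=3)"
```

```text
top jar [(0.75, [0.432, -0.372, 0.005]), (0.15, [0.546, -0.041, 0.0])]
top mat [(0.68, [0.429, -0.372, 0.004]), (0.63, [0.406, -0.653, 0.002])]
top bottle [(0.55, [0.546, -0.043, 0.0])]
top cup [(0.62, [0.733, 0.142, 0.001])]
top tape [(0.49, [0.688, -0.309, -0.002])]
top vent_tip [(0.58, [0.525, 0.279, 0.285]), (0.43, [0.429, -0.373, 0.001])]
top vent_pivot [(0.55, [0.562, 0.364, 0.284])]
top door_handle [(0.78, [0.46, 0.235, 0.194])]
top door_hinge [(0.94, [0.635, 0.275, 0.192])]
top cabinet []
side jar [(0.87, [0.433, -0.373, 0.004])]
side mat [(0.96, [0.43, -0.371, 0.002]), (0.58, [0.412, -0.65, 0.002])]
side bottle [(0.67, [0.55, -0.042, -0.007])]
side cup [(0.77, [0.728, 0.145, -0.004])]
side tape [(0.67, [0.688, -0.31, -0.002]), (0.58, [0.428, -0.366, 0.002])]
side vent_tip [(0.54, [0.524, 0.285, 0.283])]
side vent_pivot [(0.39, [0.561, 0.371, 0.281])]
side door_handle [(0.84, [0.462, 0.235, 0.19])]
side door_hinge [(0.93, [0.637, 0.272, 0.19])]
side cabinet [(0.71, [0.532, 0.392, 0.001]), (0.58, [0.725, 0.143, -0.002])]
11.3833 [ 0.4284 -0.3715  0.3544] [-3.141  0.     3.141] [ 0.2 -0.5  0.2]
```

View pics/side3.png

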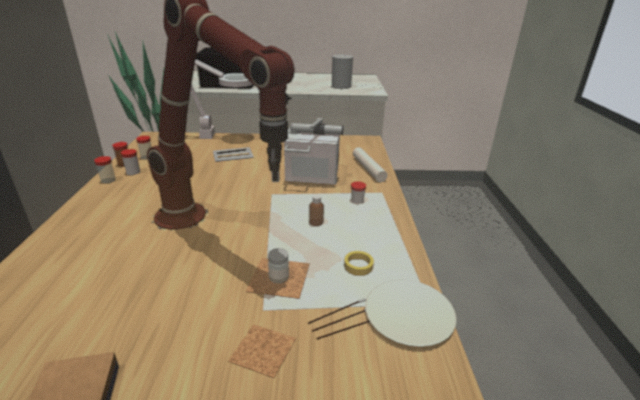

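>>> step_arm:
  moves:
    - [[-0.43, 1.94, 0], [0, 0, 0], 1]
    - [[-0.87, 3.87, 0], [0, 0, 0], 1]
    - [[-0.87, 3.87, 0], [0, 0, 0], 1]
    - [[-0.87, 3.87, 0], [0, 0, 0], 1]
    - [[-0.87, 3.87, 0], [0, 0, 0], 1]

```text
t: 11.8
tool_pos: [0.4677, -0.1957, 0.3545]
tcp_rot: [-3.141, 0.001, 3.14]
contact_force: [1.7, 0.2, 0.3]
finger_gap: 0.0
gripper_force: 0.0
```

>>> step_arm:
  moves:
    - [[-0.87, 3.87, 0], [0, 0, 0], 1]
    - [[-0.87, 3.87, 0], [0, 0, 0], 1]
    - [[-0.87, 3.87, 0], [0, 0, 0], 1]
    - [[-0.87, 3.87, 0], [0, 0, 0], 1]
    - [[-0.87, 3.87, 0], [0, 0, 0], 1]

```text
t: 12.22
tool_pos: [0.5113, -0.002, 0.3547]
tcp_rot: [-3.141, 0.001, 3.141]
contact_force: [0.4, -0.4, 0.2]
finger_gap: -0.002
gripper_force: 0.0
```

>>> step_arm:
  moves:
    - [[-0.87, 3.87, 0], [0, 0, 0], 1]
    - [[-0.87, 3.87, 0], [0, 0, 0], 1]
    - [[-0.87, 3.87, 0], [0, 0, 0], 1]
    - [[-0.87, 3.87, 0], [0, 0, 0], 1]
    - [[-0.87, 3.87, 0], [0, 0, 0], 1]

```text
t: 12.63
tool_pos: [0.5549, 0.1915, 0.3546]
tcp_rot: [3.142, 0.001, 3.141]
contact_force: [0.8, -0.7, -1.0]
finger_gap: -0.0
gripper_force: 0.0
```

>>> step_arm:
  moves:
    - [[-0.87, 3.87, 0], [0, 0, 0], 1]
    - [[-0.87, 3.87, 0], [0, 0, 0], 1]
    - [[-0.43, 1.94, 0], [0, 0, 0], 1]
    - [[0, 0, 0], [0, 0, 0], 1]
    - [[0, 0, 0], [0, 0, 0], 1]

```text
t: 13.05
tool_pos: [0.5761, 0.2877, 0.3534]
tcp_rot: [-3.141, -0.001, -3.139]
contact_force: [0.5, -0.9, -1.6]
finger_gap: -0.003
gripper_force: 0.0
```

>>> step_arm:
  moves:
    - [[0, 0, 2.5], [0, 0, 0], 1]
    - [[0, 0, 2.5], [0, 0, 0], 1]
    - [[0, 0, 1.7], [0, 0, 0], 1]
    - [[0, 0, 1], [0, 0, 0], 1]
    - [[0, 0, 0], [0, 0, 0], 1]

```text
t: 13.47
tool_pos: [0.5758, 0.2837, 0.2751]
tcp_rot: [-3.138, -0.004, 3.138]
contact_force: [0.3, 0.1, -0.9]
finger_gap: 0.004
gripper_force: 0.0
```

>>> step_arm:
  moves:
    - [[1, 0.3, 0], [0, 0, 0], 1]
    - [[1, 0.3, 0], [0, 0, 0], 1]
    - [[0.85, 0.3, 0], [0, 0, 0], 1]
    - [[0, 0, 0], [0, 0, 0], 1]

```text
t: 13.8
tool_pos: [0.5462, 0.2967, 0.2791]
tcp_rot: [3.14, 0.001, -3.139]
contact_force: [-0.1, -0.1, 0.1]
finger_gap: -0.001
gripper_force: 0.0
```

>>> step_arm:
  moves:
    - [[0.75, 0.2, 0.2], [0, 0, 0], 1]
    - [[0.75, 0.25, 0], [0, 0, 0], 1]
    - [[0.7, 0.3, 0], [0, 0, 0], 1]
    - [[0, 0, 0], [0, 0, 0], 1]

```text
t: 14.13
tool_pos: [0.5244, 0.3044, 0.2758]
tcp_rot: [3.14, -0.0, -3.14]
contact_force: [0.7, -0.4, 0.9]
finger_gap: -0.001
gripper_force: 0.4
```

>>> step_arm:
  moves:
    - [[0.7, 0.5, 0], [0, 0, 0], 1]
    - [[0.7, 0.6, 0], [0, 0, 0], 1]
    - [[0.65, 0.65, 0], [0, 0, 0], 1]
    - [[0, 0, 0], [0, 0, 0], 1]

```text
t: 14.47
tool_pos: [0.5029, 0.3228, 0.2751]
tcp_rot: [3.141, -0.003, -3.138]
contact_force: [0.6, -0.5, 0.4]
finger_gap: 0.001
gripper_force: 0.3
```

>>> step_arm:
  moves:
    - [[0.5, 0.6, 0], [0, 0, 0], 1]
    - [[0.35, 0.6, 0], [0, 0, 0], 1]
    - [[0.2, 0.6, 0], [0, 0, 0], 1]
    - [[0, 0, 0], [0, 0, 0], 1]
    - [[0, 0, 0], [0, 0, 0], 1]

```text
t: 14.88
tool_pos: [0.4937, 0.3398, 0.275]
tcp_rot: [3.141, -0.002, -3.14]
contact_force: [-0.4, 0.2, 0.0]
finger_gap: -0.003
gripper_force: 0.0
```

>>> step_arm:
  moves:
    - [[0.2, 0.5, 0], [0, 0, 0], 1]
    - [[0.15, 0.5, 0], [0, 0, 0], 1]
    - [[0.1, 0.4, 0], [0, 0, 0], 1]
    - [[0, 0, 0], [0, 0, 0], 1]
    - [[0, 0, 0], [0, 0, 0], 1]

```text
t: 15.3
tool_pos: [0.4899, 0.3533, 0.2752]
tcp_rot: [3.141, -0.001, -3.141]
contact_force: [0.3, -0.2, -0.9]
finger_gap: 0.003
gripper_force: 0.2
```

```bash
python3 -c "
from m import *
look(['vent_tip','vent_pivot'])"
```

```text
top vent_tip []
top vent_pivot [(0.69, [0.56, 0.367, 0.284])]
side vent_tip [(0.53, [0.464, 0.375, 0.282]), (0.44, [0.536, 0.391, 0.002])]
side vent_pivot [(0.61, [0.56, 0.371, 0.279]), (0.25, [0.426, -0.368, 0.002])]
15.6 [0.4903 0.3528 0.2754] [ 3.141 -0.     3.141] [-0.4  0.1 -0.5]
```

Lever is turning; push on to the stop.

>>> step_arm:
  moves:
    - [[0, 0.2, 0], [0, 0, 0], 1]
    - [[0, 0.2, 0], [0, 0, 0], 1]
    - [[0, 0.2, 0], [0, 0, 0], 1]
    - [[0, 0, 0], [0, 0, 0], 1]

```text
t: 15.93
tool_pos: [0.4905, 0.3565, 0.2752]
tcp_rot: [-3.137, -0.001, 3.14]
contact_force: [-1.3, -4.4, 2.3]
finger_gap: 0.001
gripper_force: 2.5
```

>>> step_arm:
  moves:
    - [[0, 0.2, 0], [0, 0, 0], 1]
    - [[0, 0.2, 0], [0, 0, 0], 1]
    - [[0, 0, 0], [0, 0, 0], 1]

```text
t: 16.18
tool_pos: [0.4904, 0.3568, 0.2752]
tcp_rot: [-3.131, -0.003, 3.138]
contact_force: [-3.9, -10.1, 5.3]
finger_gap: -0.002
gripper_force: 5.4
```

>>> step_arm:
  moves:
    - [[0, -1, 0], [0, 0, 0], 1]
    - [[0, -2, 0], [0, 0, 0], 1]
    - [[0, -1, -3], [0, 0, 0], 1]
    - [[0, -2, -3.5], [0, 0, 0], 1]
    - [[0, -2, -2], [0, 0, 0], 1]

```text
t: 16.6
tool_pos: [0.4912, 0.2838, 0.3636]
tcp_rot: [3.137, 0.004, -3.14]
contact_force: [0.5, -0.2, 1.2]
finger_gap: -0.003
gripper_force: 0.0
```

>>> step_arm:
  moves:
    - [[0, -3.5, 0], [0, 0, 0], 1]
    - [[0, -3.5, 0], [0, 0, 0], 1]
    - [[0, -2, 0], [0, 0, 0], 1]
    - [[0, 0, 0], [0, 0, 0], 1]
    - [[0, 0, 0], [0, 0, 0], 1]

```text
t: 17.02
tool_pos: [0.4909, 0.1919, 0.3608]
tcp_rot: [3.14, 0.002, 3.139]
contact_force: [0.1, 1.0, -0.3]
finger_gap: 0.001
gripper_force: 0.0
```

```bash
python3 -c "
from m import *
look(['vent_tip','vent_pivot','door_handle','door_hinge'],save=4)
p=cv2.imread('pics/top4.png')[150:290,100:300];cv2.imwrite('pics/top4c.png',cv2.resize(p,(800,560)))"
```

```text
top vent_tip []
top vent_pivot [(0.62, [0.559, 0.368, 0.286])]
top door_handle [(0.75, [0.463, 0.236, 0.194])]
top door_hinge [(0.88, [0.638, 0.278, 0.191])]
side vent_tip [(0.47, [0.465, 0.383, 0.284])]
side vent_pivot [(0.41, [0.561, 0.372, 0.283])]
side door_handle [(0.73, [0.461, 0.235, 0.191])]
side door_hinge [(0.7, [0.636, 0.274, 0.188])]
17.5167 [0.4904 0.1929 0.3602] [ 3.142 -0.    -3.141] [-0.4 -0.5  0.7]
```

View pics/top4c.png

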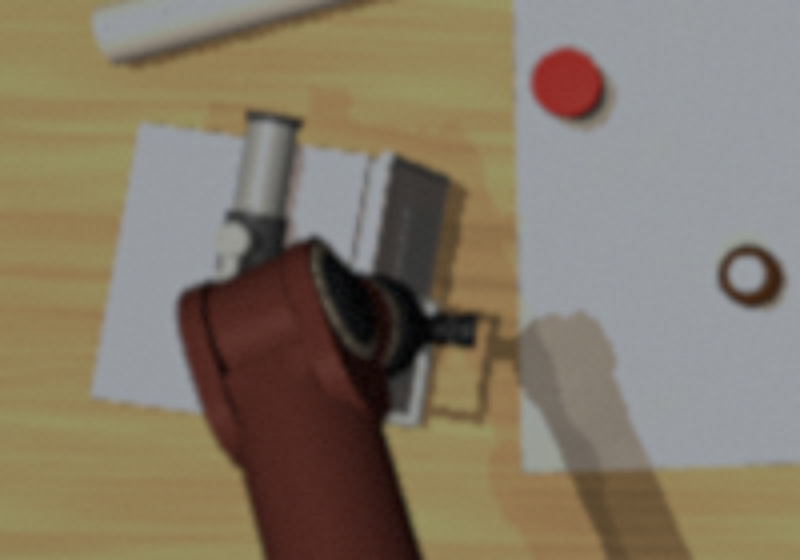

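>>> step_arm:
  moves:
    - [[0.7, 2, 0], [0, 0, 0], 1]
    - [[1, 3, 0], [0, 0, 0], 1]
    - [[0.84, 2, 0], [0, 0, 0], 1]
    - [[0, 0, 0], [0, 0, 0], 1]
    - [[0, 0, 0], [0, 0, 0], 1]

```text
t: 17.93
tool_pos: [0.4644, 0.2639, 0.3602]
tcp_rot: [3.142, -0.0, -3.138]
contact_force: [-0.0, -1.4, -1.0]
finger_gap: 0.0
gripper_force: 0.0
```

>>> step_arm:
  moves:
    - [[0, 0, 4], [0, 0, 0], 1]
    - [[0, 0, 4], [0, 0, 0], 1]
    - [[0, 0, 3], [0, 0, 0], 1]
    - [[0, 0, 2], [0, 0, 0], 1]
    - [[0, 0, 0], [0, 0, 0], 1]

```text
t: 18.35
tool_pos: [0.4632, 0.259, 0.2259]
tcp_rot: [-3.135, -0.008, 3.139]
contact_force: [-0.1, 0.5, 0.4]
finger_gap: -0.005
gripper_force: 0.0
```

>>> step_arm:
  moves:
    - [[0, 0, 0], [0, 0, 0], 1]
    - [[0, 0, 0], [0, 0, 0], 1]

```text
t: 18.52
tool_pos: [0.4666, 0.2623, 0.2319]
tcp_rot: [3.14, 0.003, 3.14]
contact_force: [0.9, -0.4, -0.3]
finger_gap: -0.002
gripper_force: 0.0
```

```bash
python3 -c "
from m import *
look(['vent_tip','door_handle'],save=5)
p=cv2.imread('pics/side5.png')[100:200,250:390];cv2.imwrite('pics/side5c.png',cv2.resize(p,(784,560)))
H=np.array([.637,.2745]);th=np.radians(83.6)
for q in np.arange(0,1.6,.1):
    a=th+q;y=np.array([-np.sin(a),np.cos(a)]);n=-np.array([np.cos(a),np.sin(a)])
    P=H+.17*y+n*(.053-.011*abs(n[0])-.0145*abs(n[1]));print(round(q,2),np.round(P*100,2), np.round((P-Pp)*[-100,100],2) if q else '');Pp=P
"
```

```text
top vent_tip []
top door_handle [(0.7, [0.462, 0.234, 0.195]), (0.26, [0.692, -0.312, -0.003])]
side vent_tip [(0.54, [0.465, 0.382, 0.282])]
side door_handle [(0.77, [0.459, 0.236, 0.19])]
18.8167 [0.4656 0.2627 0.2313] [3.141e+00 2.000e-03 3.141e+00] [0.3 0.3 0.1]
0.0 [46.39 25.63] 
0.1 [46.66 23.81] [-0.27 -1.82]
0.2 [47.1  22.21] [-0.44 -1.61]
0.3 [47.69 20.66] [-0.59 -1.54]
0.4 [48.42 19.17] [-0.74 -1.5 ]
0.5 [49.31 17.74] [-0.88 -1.43]
0.6 [50.33 16.38] [-1.02 -1.35]
0.7 [51.49 15.12] [-1.16 -1.26]
0.8 [52.78 13.96] [-1.29 -1.16]
0.9 [54.19 12.93] [-1.41 -1.03]
1.0 [55.72 12.03] [-1.52 -0.9 ]
1.1 [57.34 11.28] [-1.62 -0.75]
1.2 [59.05 10.7 ] [-1.71 -0.59]
1.3 [60.82 10.28] [-1.78 -0.41]
1.4 [62.65 10.05] [-1.83 -0.23]
1.5 [64.5  10.01] [-1.86 -0.04]
```

View pics/side5c.png

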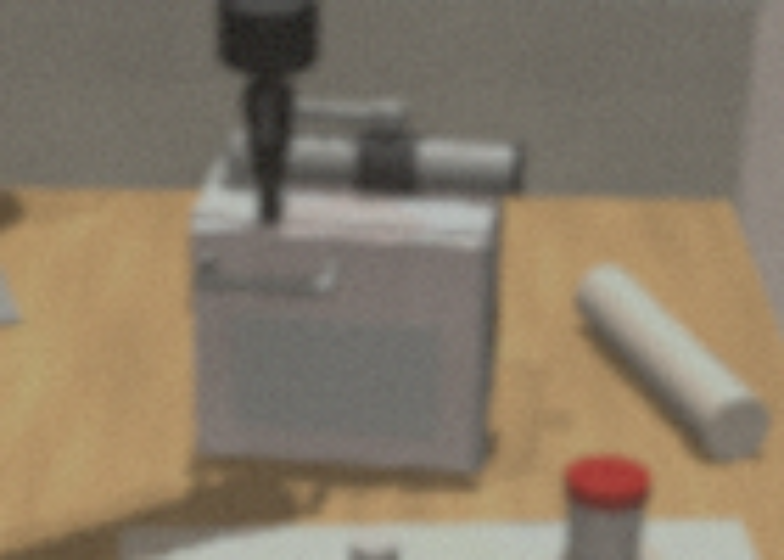

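>>> step_arm:
  moves:
    - [[0, -0.1, 1], [0, 0, 0], 1]
    - [[0, 0, 1], [0, 0, 0], 1]
    - [[0, 0, 0.5], [0, 0, 0], 1]
    - [[0, 0, 0], [0, 0, 0], 1]

```text
t: 19.15
tool_pos: [0.4642, 0.2609, 0.2039]
tcp_rot: [-3.14, -0.003, 3.141]
contact_force: [0.2, -0.6, 1.0]
finger_gap: 0.001
gripper_force: 0.0
```

>>> step_arm:
  moves:
    - [[0, 0, 0.7], [0, 0, 0], 1]
    - [[0, 0, 0.7], [0, 0, 0], 1]
    - [[0, 0, 0.7], [0, 0, 0], 1]
    - [[0, 0, 0.7], [0, 0, 0], 1]
    - [[0, 0, 0], [0, 0, 0], 1]

```text
t: 19.57
tool_pos: [0.4641, 0.2609, 0.1755]
tcp_rot: [-3.14, -0.003, 3.141]
contact_force: [0.7, 0.1, -1.0]
finger_gap: 0.003
gripper_force: 0.0
```

>>> step_arm:
  moves:
    - [[0, -0.5, 0], [0, 0, 0], 1]
    - [[-0.13, -0.9, 0], [0, 0, 0], 1]
    - [[-0.14, -0.9, 0], [0, 0, 0], 1]
    - [[-0.22, -0.8, 0], [0, 0, 0], 1]
    - [[-0.22, -0.8, 0], [0, 0, 0], 1]

```text
t: 19.98
tool_pos: [0.473, 0.2212, 0.1778]
tcp_rot: [3.141, 0.001, 3.14]
contact_force: [0.8, 0.6, 0.3]
finger_gap: 0.002
gripper_force: 0.4
```

>>> step_arm:
  moves:
    - [[-0.3, -0.77, 0], [0, 0, 0], 1]
    - [[-0.3, -0.77, 0], [0, 0, 0], 1]
    - [[-0.37, -0.75, 0], [0, 0, 0], 1]
    - [[-0.37, -0.75, 0], [0, 0, 0], 1]

```text
t: 20.32
tool_pos: [0.486, 0.1912, 0.1774]
tcp_rot: [3.141, 0.0, 3.141]
contact_force: [0.8, 1.5, 0.0]
finger_gap: -0.0
gripper_force: 0.4
```

```bash
python3 -c "
from m import *
look(['vent_tip','door_handle','door_hinge'])"
```

```text
top vent_tip [(0.51, [0.463, 0.377, 0.287])]
top door_handle [(0.6, [0.489, 0.171, 0.192])]
top door_hinge [(0.89, [0.638, 0.275, 0.192])]
side vent_tip []
side door_handle []
side door_hinge [(0.6, [0.636, 0.271, 0.19])]
20.7167 [0.4852 0.1925 0.1772] [ 3.142e+00 -1.000e-03 -3.141e+00] [-0.4 -0.1  0.1]
```

>>> step_arm:
  moves:
    - [[-0.44, -0.72, 0], [0, 0, 0], 1]
    - [[-0.44, -0.71, 0], [0, 0, 0], 1]
    - [[-0.51, -0.68, 0], [0, 0, 0], 1]
    - [[-0.51, -0.67, 0], [0, 0, 0], 1]
    - [[-0.58, -0.63, 0], [0, 0, 0], 1]

```text
t: 21.13
tool_pos: [0.5111, 0.1568, 0.1773]
tcp_rot: [-3.141, 0.0, 3.14]
contact_force: [0.3, 1.6, 0.5]
finger_gap: -0.002
gripper_force: 0.4
```

>>> step_arm:
  moves:
    - [[-0.58, -0.63, 0], [0, 0, 0], 1]
    - [[-0.64, -0.58, 0], [0, 0, 0], 1]
    - [[-0.65, -0.58, 0], [0, 0, 0], 1]
    - [[-0.7, -0.52, 0], [0, 0, 0], 1]
    - [[-0.71, -0.51, 0], [0, 0, 0], 1]

```text
t: 21.55
tool_pos: [0.5437, 0.1291, 0.1772]
tcp_rot: [-3.142, -0.0, 3.141]
contact_force: [0.0, 0.8, -0.1]
finger_gap: -0.003
gripper_force: 0.4
```

>>> step_arm:
  moves:
    - [[-0.76, -0.45, 0], [0, 0, 0], 1]
    - [[-0.76, -0.45, 0], [0, 0, 0], 1]
    - [[-0.81, -0.38, 0], [0, 0, 0], 1]
    - [[-0.81, -0.37, 0], [0, 0, 0], 1]
    - [[-0.85, -0.3, 0], [0, 0, 0], 1]

```text
t: 21.97
tool_pos: [0.5837, 0.1097, 0.1772]
tcp_rot: [-3.141, -0.0, 3.141]
contact_force: [-0.2, 1.2, -0.1]
finger_gap: -0.002
gripper_force: 0.4
```

>>> step_arm:
  moves:
    - [[-0.86, -0.29, 0], [0, 0, 0], 1]
    - [[-0.89, -0.21, 0], [0, 0, 0], 1]
    - [[-0.89, -0.2, 0], [0, 0, 0], 1]
    - [[-0.9, -0.12, 0], [0, 0, 0], 1]
    - [[-0.93, -0.11, 0], [0, 0, 0], 1]

```text
t: 22.38
tool_pos: [0.6283, 0.1007, 0.1771]
tcp_rot: [-3.141, -0.001, 3.141]
contact_force: [-1.0, 0.8, 0.1]
finger_gap: -0.001
gripper_force: 0.4
```

>>> step_arm:
  moves:
    - [[-0.8, -0.02, 0], [0, 0, 0], 1]
    - [[-0.6, -0.02, 0], [0, 0, 0], 1]
    - [[-0.3, 0, 0], [0, 0, 0], 1]
    - [[0, 0, 0], [0, 0, 0], 1]
    - [[0, 0, 0], [0, 0, 0], 1]

```text
t: 22.8
tool_pos: [0.6447, 0.1002, 0.1772]
tcp_rot: [-3.141, -0.0, 3.141]
contact_force: [-0.2, -0.7, -0.2]
finger_gap: -0.001
gripper_force: 0.0
```

```bash
python3 -c "
from m import *
look(['door_handle','door_hinge','cup','bottle','jar'],save=6)"
```

```text
top door_handle [(0.55, [0.666, 0.096, 0.193])]
top door_hinge [(0.88, [0.637, 0.276, 0.192])]
top cup [(0.45, [0.731, 0.143, 0.002])]
top bottle [(0.46, [0.548, -0.04, 0.0])]
top jar [(0.55, [0.429, -0.371, 0.005])]
side door_handle [(0.57, [0.666, 0.097, 0.191])]
side door_hinge [(0.59, [0.639, 0.272, 0.188])]
side cup [(0.55, [0.728, 0.146, -0.003])]
side bottle [(0.8, [0.55, -0.043, -0.006])]
side jar [(0.64, [0.432, -0.373, 0.001])]
23.4 [0.6447 0.1005 0.1773] [-3.142 -0.     3.141] [ 0.  -0.3 -0.2]
```

View pics/side6.png

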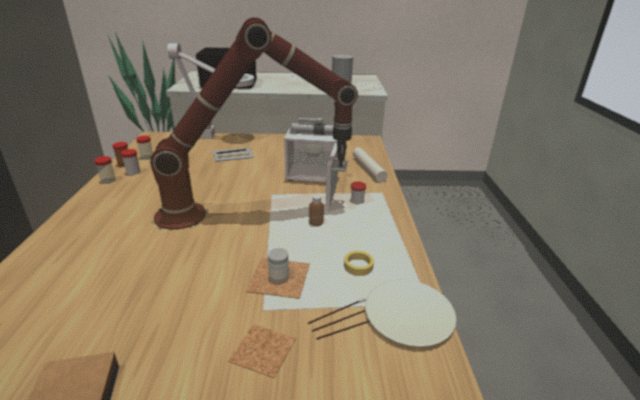

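>>> step_arm:
  moves:
    - [[0.6, 0, 0], [0, 0, 0], 1]
    - [[0, 0, 0], [0, 0, 0], 1]
    - [[0, 0, -1], [0, 0, 0], 1]
    - [[0, 0, -2], [0, 0, 0], 1]
    - [[0, 0, -3], [0, 0, 0], 1]

```text
t: 23.82
tool_pos: [0.637, 0.1001, 0.2359]
tcp_rot: [-3.14, -0.006, 3.141]
contact_force: [0.3, 0.2, -0.5]
finger_gap: 0.0
gripper_force: 0.0
```

>>> step_arm:
  moves:
    - [[0, 0, -4], [0, 0, 0], 1]
    - [[0, 0, -4], [0, 0, 0], 1]
    - [[0, 0, -2], [0, 0, 0], 1]
    - [[0, 0, 0], [0, 0, 0], 1]
    - [[0, 0, 0], [0, 0, 0], 1]

```text
t: 24.23
tool_pos: [0.6393, 0.1006, 0.3398]
tcp_rot: [3.141, 0.004, 3.141]
contact_force: [0.4, 0.6, -1.2]
finger_gap: -0.002
gripper_force: 0.0
```

```bash
python3 -c "
from m import *
look(['door_handle','door_hinge','cup','bottle','jar','tape','vent_tip'],save=7)"
```

```text
top door_handle [(0.8, [0.668, 0.094, 0.192])]
top door_hinge []
top cup [(0.68, [0.693, -0.31, -0.004]), (0.47, [0.732, 0.14, -0.002])]
top bottle [(0.76, [0.545, -0.042, -0.0])]
top jar [(0.64, [0.429, -0.372, 0.006])]
top tape [(0.74, [0.69, -0.31, -0.001])]
top vent_tip [(0.55, [0.465, 0.38, 0.285]), (0.16, [0.429, -0.371, 0.002])]
side door_handle [(0.77, [0.666, 0.097, 0.188])]
side door_hinge [(0.92, [0.636, 0.274, 0.187])]
side cup []
side bottle [(0.91, [0.548, -0.041, -0.004])]
side jar [(0.75, [0.431, -0.376, 0.004]), (0.7, [0.56, 0.369, 0.28])]
side tape [(0.86, [0.689, -0.307, -0.002])]
side vent_tip [(0.45, [0.465, 0.38, 0.281])]
25.0333 [0.6387 0.1005 0.3373] [-3.142 -0.     3.141] [-0.2  0.1  0.3]
```

View pics/top7.png

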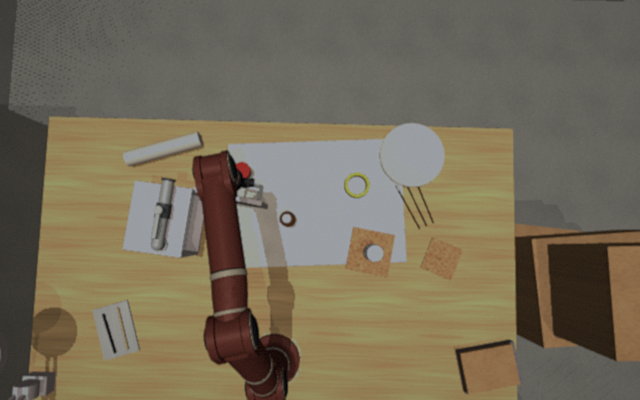

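The top view shows the lever in line with the duct (163,215), the door open at about (250,197), the jar on the larger mat (374,253), and the other things where they were.

```bash
python3 -c "
from plant import ticket
print(ticket.hand_in())"
```

```text
the job is handed in; nothing more can be done
None
```

I moved the jar onto the larger cork mat, turned the vent lever to its stop, and swung the door open to about 1.5 rad. The bottle, cup and tape roll are where they started. I handed the job in at about 25 s, and no verdict came back.

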